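Skewer the ring rusks off the sloping rack

TASK

Take the steel skewer off its two-forked stand, run it up through the holes of all three ring rusks while they still stand in the sloping wire rack, and lift the three off together. Then lay the loaded skewer back in both forks of its stand, as it lay before, with the three rusks hanging between the forks, and let go. Leave everything else on the counter where it is.

Things in the scene. Friction and masses are not known exactly. Their poses are not given: they have to be found in the camera images.
- skewer: steel skewer, square wooden handle, 160 g, lying level in the stand at first. Origin: on its axis at the tip-side face of the stop collar; x to the tip, z up at first. Round rod 8 mm thick, x = 0 to 135 mm (last 11 mm taper); collar 28 mm diameter (no rusk passes it), x = -6 to 0; neck 8 mm thick, x = -36 to -6; handle 20 x 20 mm, x = -116 to -36, flats facing y and z
- skewer_grip (a point): middle of the wooden handle, on the axis at skewer x = -76 mm; grip it across its 20 mm width (skewer y)
- skewer_tip (a point): point of the skewer, on the axis at x = +135 mm
- stand: fixed stand: wooden base 190 x 70 x 14 mm and two upright forks, each a V of 8 mm wire open at the top, 36 mm wide there, up to 124 mm above the counter. Origin on the counter; x is the way the skewer points when lying in it. Neck fork at x = -21 mm, tip-side fork at x = +118 mm
- stand_seat (a point): where the skewer's origin lies when the skewer is home in both forks: stand x = y = 0, 110 mm above the counter; axes of the stand, level, the skewer's x along this x. The neck has about 11 mm of play either way along x in its fork
- rack: fixed sloping wire rack on a wooden base, origin on the counter below the middle rusk. The holes of the three rusks lie on one line in the rack's x-z plane, rising towards +x at 28 degrees above level; rusks 27 mm apart along it and square to it. The low end (-x) is open: the skewer enters there, pointing up the slope. Nothing is above; rusks come out square to the slope
- rack_mid (a point): point on the line of holes at the middle rusk, 190 mm above the counter; axes of the rack (level). Each rusk leans on two 6 mm pins 20 mm either side of the line, ending 16 mm above it; the lowest pins stand 40 mm down-slope of this point. A plank under the rails, 35 to 46 mm below the line (square to it), ends 55 mm up- and down-slope
- rusk1: dry, hard ring rusk (a torus, rigid, about 30 g): outer diameter 62 mm, hole 24 mm, 18 mm thick. Origin at the centre of the hole; its x axis is the axis of the hole and, at the start, points up the rack's slope. The lowest of the three in the rack
- rusk2: dry, hard ring rusk (a torus, rigid, about 30 g): outer diameter 62 mm, hole 24 mm, 18 mm thick. Origin at the centre of the hole; its x axis is the axis of the hole and, at the start, points up the rack's slope. The middle one
- rusk3: dry, hard ring rusk (a torus, rigid, about 30 g): outer diameter 62 mm, hole 24 mm, 18 mm thick. Origin at the centre of the hole; its x axis is the axis of the hole and, at the start, points up the rack's slope. The highest of the three
- jar_a: green glass jar with a metal cap, 72 mm diameter, 105 mm tall; bystander, not to be disturbed. Origin at its underside
- jar_b: amber glass jar with a metal cap, 68 mm diameter, 95 mm tall; bystander, not to be disturbed. Origin at its underside
- tin_a: low tin, 84 mm diameter, 45 mm tall; bystander, not to be disturbed. Origin at its underside
- tin_b: tin, 74 mm diameter, 80 mm tall; bystander, not to be disturbed. Origin at its underside
- spatula: serving spatula lying flat, wooden handle and steel blade, 230 mm long; bystander, not to be disturbed. Origin at its underside
- dish: small white dish with a round of cheese, 100 mm diameter, 42 mm tall; bystander, not to be disturbed. Origin at its underside
- mill: turned wooden pepper mill, 54 mm diameter, 150 mm tall; bystander, not to be disturbed. Origin at its underside
There are look-alikes about, which are no part of the job. Leave any turquoise look-alike of the stand alone.

How it is judged:
On the way, in this order (a step that is already met when the one before it is completed fails the run):
1. the skewer is through all three rusks while they still stand in the rack (x of rusk1 in the frame of skewer between -0.008 and 0.112 m and y of rusk1 in the frame of skewer between -0.016 and 0.016 m and z of rusk1 in the frame of skewer between -0.016 and 0.016 m and z of rusk1 in the frame of rack_mid below -0.0007 m and x of rusk2 in the frame of skewer between -0.008 and 0.112 m and y of rusk2 in the frame of skewer between -0.016 and 0.016 m and z of rusk2 in the frame of skewer between -0.016 and 0.016 m and z of rusk2 in the frame of rack_mid below 0.012 m and x of rusk3 in the frame of skewer between -0.008 and 0.112 m and y of rusk3 in the frame of skewer between -0.016 and 0.016 m and z of rusk3 in the frame of skewer between -0.016 and 0.016 m and z of rusk3 in the frame of rack_mid below 0.0247 m), for 0.1 s.
2. all three rusks are lifted clear of the rack together on the skewer (x of rusk1 in the frame of skewer between -0.008 and 0.112 m and y of rusk1 in the frame of skewer between -0.016 and 0.016 m and z of rusk1 in the frame of skewer between -0.016 and 0.016 m and z of each of rusk1, rusk2, rusk3 in the frame of rack_mid above 0.065 m and x of rusk2 in the frame of skewer between -0.008 and 0.112 m and y of rusk2 in the frame of skewer between -0.016 and 0.016 m and z of rusk2 in the frame of skewer between -0.016 and 0.016 m and x of rusk3 in the frame of skewer between -0.008 and 0.112 m and y of rusk3 in the frame of skewer between -0.016 and 0.016 m and z of rusk3 in the frame of skewer between -0.016 and 0.016 m), for 0.2 s.
At the end, for the whole second after the job is handed in: Skewer still, in both forks as at first (origin within 14 mm of home along it, 8 mm across and in height; tip within 12 mm across and in height, same way round); all three rusks at rest on its bare rod, centres -8 to 112 mm from the collar face and within 16 mm of its axis in y and z (x of rusk1 in the frame of skewer between -0.008 and 0.112 m and y of rusk1 in the frame of skewer between -0.016 and 0.016 m and z of rusk1 in the frame of skewer between -0.016 and 0.016 m and linear speed of each of rusk1, rusk2, rusk3, skewer below 0.03 m/s and x of rusk2 in the frame of skewer between -0.008 and 0.112 m and y of rusk2 in the frame of skewer between -0.016 and 0.016 m and z of rusk2 in the frame of skewer between -0.016 and 0.016 m and x of rusk3 in the frame of skewer between -0.008 and 0.112 m and y of rusk3 in the frame of skewer between -0.016 and 0.016 m and z of rusk3 in the frame of skewer between -0.016 and 0.016 m and x of skewer in the frame of stand_seat between -0.014 and 0.014 m and y of skewer in the frame of stand_seat between -0.008 and 0.008 m and z of skewer in the frame of stand_seat between -0.008 and 0.008 m and x of skewer_tip in the frame of stand_seat above 0.1 m and y of skewer_tip in the frame of stand_seat between -0.012 and 0.012 m and z of skewer_tip in the frame of stand_seat between -0.012 and 0.012 m); the robot touches nothing.
It fails at once if a rusk is taken well out of the rack (more than 50 mm up) while another is still standing in it ((z of rusk1 in the frame of rack_mid above 0.0373 m and z of rusk2 in the frame of rack_mid below 0.006 m) or (z of rusk1 in the frame of rack_mid above 0.0373 m and z of rusk3 in the frame of rack_mid below 0.0187 m) or (z of rusk2 in the frame of rack_mid above 0.05 m and z of rusk1 in the frame of rack_mid below -0.0067 m) or (z of rusk2 in the frame of rack_mid above 0.05 m and z of rusk3 in the frame of rack_mid below 0.0187 m) or (z of rusk3 in the frame of rack_mid above 0.0627 m and z of rusk1 in the frame of rack_mid below -0.0067 m) or (z of rusk3 in the frame of rack_mid above 0.0627 m and z of rusk2 in the frame of rack_mid below 0.006 m)).
It fails at once if a rusk falls to the counter (height (world z) of any of rusk1, rusk2, rusk3 below 0.05 m).
It fails at once if a bystander is moved more than 30 mm (distance of any of jar_a, jar_b, tin_a, tin_b, spatula, dish, mill from where it was at the start of the episode above 0.03 m).
It also fails if it takes over 56 s, if anything falls off the work surface, if the arm or the gripper's body presses on something with over 40 N, if the wrist force passes 120 N, or if a joint passes its speed limit or range.

ROBOT

A 6-joint arm with a two-finger parallel gripper is mounted at the origin on the work surface. World frame = base frame: x ahead of the robot, y to its left, z up, the work surface at z = 0. Lengths are in m, angles in rad, forces in N, time in s.
With the tool pointing down it reaches from about 0.35 to 0.975 m from the base axis. Payload 17.4 kg.
Tool frame: the origin (TCP) lies at the very end of the fingers, on their centre line; the grasp point (between the pads) lies 19 mm behind it; x points along the fingers, y is the direction in which the jaws open and shut, and the axes are right-handed (so a half turn about x gives the same grasp; the last joint's range is limited). The gripper opens to 85 mm and grips with 20 to 120 N. Pads are 22 mm wide; open, the fingers measure 114 mm over their backs; the gripper's body (76 mm by 85 mm) begins 54 mm behind the grasp point. The pads swing forward as they close: fully open they stand 13 mm farther back than shut.
Start: joints at [-0.038, 0.116, 1.442, -0, 1.584, -0.038], TCP at [0.675, -0, 0.211] pointing down, gripper open.
Joint ranges: [-2.83, 2.83], [-0.83, 2.19], [0.07, 2.5], [-1.14, 4.28], [0.01, 3], [-2.97, 2.97]. Speed limits (rad/s): [1.89, 1.89, 2.22, 3.14, 3.14, 3.14].

INTERFACE

Orientations are given as a unit quaternion [x, y, z, w].
In Python, from workcell import env, camera, order, masks_of gives the robot as it stands. The module is installed in compiled form; this text tells all that it offers.
- The arm moves only by the tool apply_moves, never from a script. Its argument "commands" is a list of rows, each a list of 7 numbers: the turn, a rotation vector about the tool's x, y, z in degrees, then the shift along the tool's x, y, z in m, then the closure, from -1 (fully open) to 1 (shut). In form: [[rx, ry, rz, dx, dy, dz, gripper], ...]. A call has 1 to 8 rows; each row is the pose to reach, as a shift and turn from the pose commanded when the call began, along the tool's axes at that moment; what a row does not reach only later rows make up. A row lasts 1/12 s, in which the tool goes at most 41.7 mm and 7.16 degrees, less where a joint would pass 70% of its speed; a pose out of reach is approached as far as the arm can. A call with a gripper value outside its range is refused whole. The fingers move at their own pace and stop on an object; the grip force is fixed at half the most. Time passes only in rows, so rows that repeat a pose let the fingers close. It gives the time, the measured TCP pose, the force and the opening at its end, in the units of the state.
- env.observe(): the state, without advancing time (a new reading comes with each control period).
- camera(name): name is "scene" or "side" or "wrist"; returns a dict with "pixels" (480x640x3 uint8, blue, green, red), "mtx" (3x3 intrinsics, pixels), "pose" (4x4, takes a point from camera to world coordinates). Camera axes: x right, y down, z forward; pixel columns grow to the right and rows downward; lengths in m; the calibration is good to about 2 mm. A picture is of the moment at which its call begins. There is no depth.
- order.sign_off(): hands the job in, once; it reports no verdict.
Trained networks look in a picture, given as the dict that the camera call returned (one of the last four; its "shot" number tells which), for a name from the list of things; names that differ only in an ending like _2 or _b are one class to them, and where a whole thing is asked for, a point or a joint stands for the part that bears it (a point fixed in the world has none). Each returns a list of dicts, best first, with "conf" (0 to 1); they miss things now and then, are a little off and sometimes report something else, mostly with a low value. They report only what shows in the picture. A call takes as long as a camera call. They do not tell look-alikes from the thing itself.
- masks_of(picture, thing): "region" (480x640 bool, what is visible of it) and "position" ([row, column] in pixels, amid what is visible of it).
The state is a dict: "time": time; "joint_positions": joint angles; "qvel": joint speeds; "effort": joint torques, N m; "tool_pos": TCP position; "tcp_rot": TCP orientation; "wrist_force": force on the tool from outside, world axes, zero at the start; "ft_torque": the same for the moment, N m; "finger_gap": finger opening in m.
Only numpy, scipy, OpenCV 4.12 (cv2) and the standard library are available. Lean on these libraries where they do the work, as an engineer would, in place of code of your own. Each camera call takes 0.05 s, during which the arm holds its last target. There are 200 camera calls.

## Working session

There is one attempt and no reset: what is moved stays moved. The work goes in short steps, Python scripts to look and compute and a tool call to move; the robot and the scene stay as the last step left them, time stands still between calls to the robot, and variables do not carry over. Pictures are saved under pics/ and viewed, about 8 in all and at most 12, crops included, and the job is handed in when it is done.

Besides the shell and the picture viewer there is one more tool, called in YAML: its name, and indented under it one key for each argument. apply_moves: Moves the arm, as the interface text tells. Its arguments: {"type":"object","properties":{"commands":{"type":"array"}},"required":["commands"]}

```bash
mkdir -p pics
cat > h.py <<'E'
import numpy as np,cv2
from workcell import env,camera,order,masks_of
from scipy.spatial.transform import Rotation as R
def proj(c,p):
    T=np.linalg.inv(c['pose']);q=(T[:3,:3]@np.atleast_2d(p).T).T+T[:3,3]
    u=(c['mtx']@q.T).T;return u[:,:2]/u[:,2:]
def ray(c,uv):
    d=c['pose'][:3,:3]@np.linalg.inv(c['mtx'])@np.array([uv[0],uv[1],1.]);return c['pose'][:3,3],d/np.linalg.norm(d)
def onz(c,uv,z):
    o,d=ray(c,uv);return o+d*(z-o[2])/d[2]
def tri(obs):
    A=0;b=0
    for c,uv in obs:
        o,d=ray(c,uv);P=np.eye(3)-np.outer(d,d);A=A+P;b=b+P@o
    return np.linalg.solve(A,b)
E
python3 - <<'E'
from h import *
s=env.observe();print(s)
ims=[]
for n in ['scene','side']:
    c=camera(n);print(n,c['pose'].round(3).tolist(),c['mtx'].round(1).tolist());cv2.imwrite(f'pics/{n}0.png',c['pixels'])
    for t in ['skewer','stand','rack','rusk1']:
        for m in masks_of(c,t): print(n,t,round(m['conf'],2),np.round(m['position']),m['region'].sum())
E
```

```text
{'time': 0.0, 'joint_positions': array([-3.77887063e-02,  1.16475248e-01,  1.44231022e+00,  3.12884526e-05,
        1.58399985e+00, -3.77621783e-02]), 'qvel': array([-1.16601478e-03, -1.40970356e-05, -1.24874480e-03, -7.21488794e-04,
        1.28523711e-04,  6.97096017e-04]), 'effort': array([-3.01628024e-03, -7.32023120e+01, -6.32483125e+01, -3.67824050e-04,
        6.55109907e-03, -4.52531231e-05]), 'tool_pos': array([6.74768010e-01, 1.71751072e-05, 2.10041513e-01]), 'tcp_rot': array([ 0.49972786,  0.50031011, -0.50028503,  0.49967664]), 'wrist_force': array([-0.53620686,  0.78927759, -0.0916655 ]), 'ft_torque': array([-0.03678046, -0.00120491,  0.02830346]), 'finger_gap': 0.08549304934785842}
scene [[-0.56, 0.447, -0.698, 1.383], [0.828, 0.324, -0.457, 0.524], [0.022, -0.834, -0.551, 0.838], [0.0, 0.0, 0.0, 1.0]] [[526.3, 0.0, 321.4], [0.0, 526.3, 242.4], [0.0, 0.0, 1.0]]
scene skewer 0.74 [245. 343.] 531
scene skewer 0.24 [298. 386.] 991
scene stand 0.97 [199. 253.] 857
scene stand 0.66 [293. 387.] 1140
scene rack 0.86 [321. 348.] 3822
scene rusk1 0.94 [265. 346.] 327
scene rusk1 0.72 [265. 333.] 246
scene rusk1 0.66 [266. 322.] 227
side [[-0.869, -0.292, 0.4, -0.018], [-0.495, 0.514, -0.7, 0.891], [-0.001, -0.806, -0.591, 0.942], [0.0, 0.0, 0.0, 1.0]] [[445.8, 0.0, 321.7], [0.0, 445.8, 237.6], [0.0, 0.0, 1.0]]
side stand 0.8 [227. 437.] 744
side stand 0.75 [299. 322.] 1410
side rack 0.66 [278. 270.] 1984
side rack 0.39 [303. 326.] 1369
side rusk1 0.74 [235. 264.] 208
side rusk1 0.65 [237. 282.] 77
```

View pics/scene0.png

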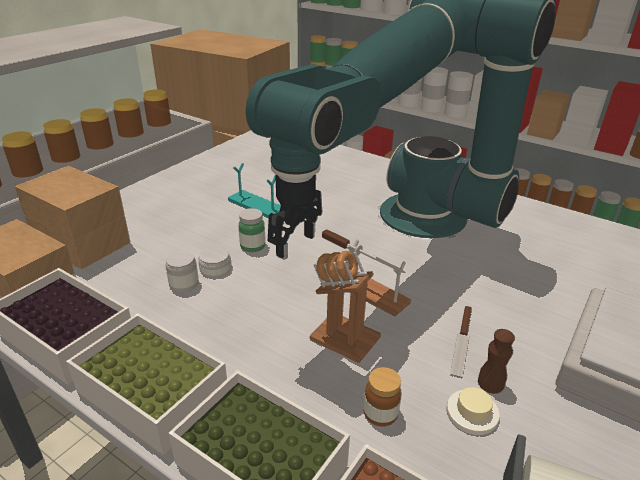

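View pics/side0.png

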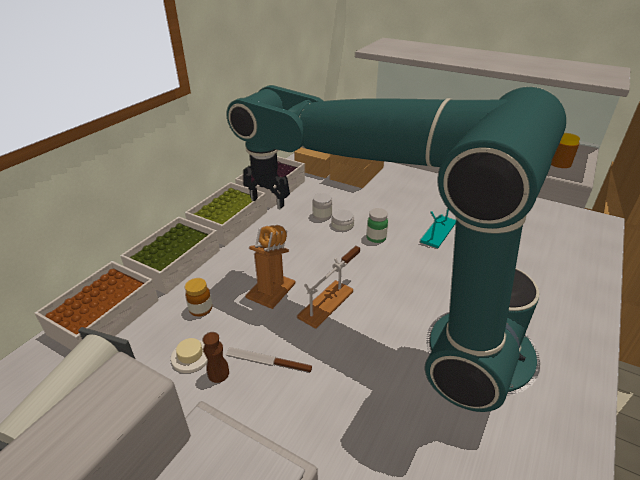

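The turquoise stand at scene (253,199) and side (437,227) is the look-alike. The brown stand at scene (387,293) and side (322,299) holds the real skewer: its handle is at scene (336,239) and its tip near (403,270). The rack with the rusks is at scene (340,270). Next is a close crop of both views.

Run:
```python
from h import *
a=cv2.imread('pics/scene0.png')[225:365,300:420];b=cv2.imread('pics/side0.png')[215:335,235:370]
a=cv2.resize(a,(510,595),interpolation=cv2.INTER_CUBIC)
cv2.imwrite('pics/cropA.png',cv2.resize(cv2.imread('pics/scene0.png')[228:318,300:420],(800,600),interpolation=cv2.INTER_CUBIC))
cv2.imwrite('pics/cropB.png',cv2.resize(cv2.imread('pics/side0.png')[218:330,238:372],(798,667)[:2],interpolation=cv2.INTER_CUBIC)[:600])
```

```text
(no output)
```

View pics/cropA.png

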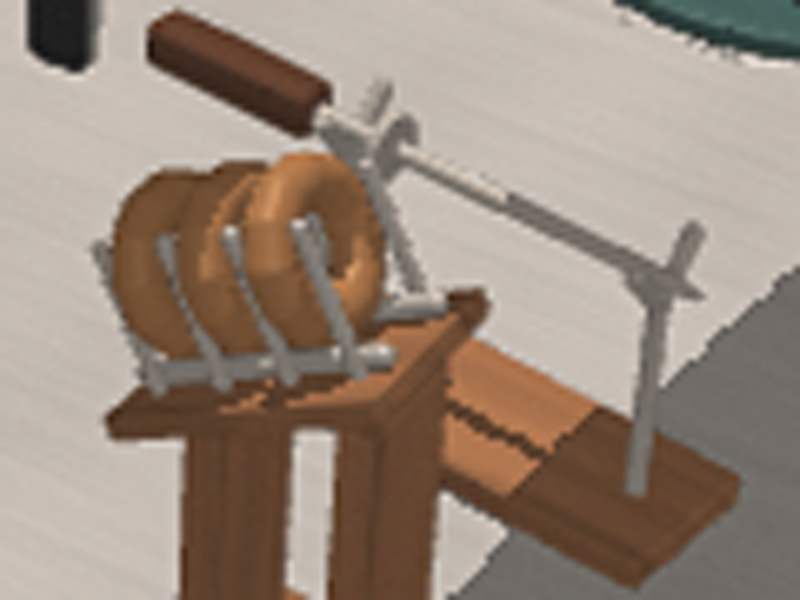

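View pics/cropB.png

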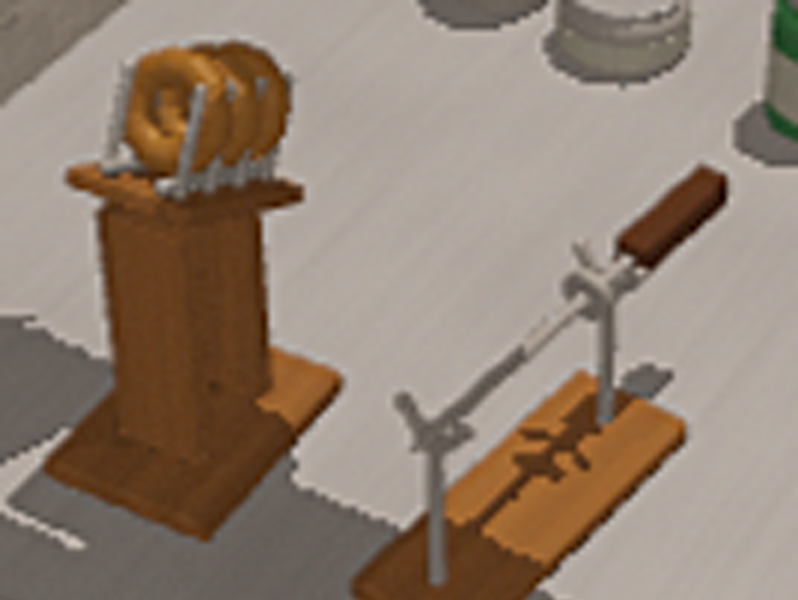

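Run:
```python
from h import *
S=camera('scene');D=camera('side')
a=lambda x,y:(S,(300+x/6.667-.5,228+y/6.667-.5)); b=lambda x,y:(D,(238+x/5.955-.5,218+y/5.955-.5))
P=dict(collar=(a(397,148),b(582,293)),tip=(a(702,294),b(415,450)),forkbase=(a(636,492),b(437,580)),hnear=(a(310,105),b(640,250)),hfar=(a(165,35),b(705,185)),
 rnear=(a(318,215),b(172,108)),rfar=(a(165,260),b(250,105)))
for k,v in P.items(): print(k,tri(v).round(4))
print('fork bases z14',onz(*b(605,420),.014),onz(*b(437,580),.014),onz(*a(636,492),.014))
print('plank corners low?',tri((a(110,420),b(300,195))),tri((a(480,295),b(70,178))),tri((a(375,425),b(185,210))))
```

```text
collar [0.4376 0.0159 0.1137]
tip [0.4519 0.1481 0.1123]
forkbase [0.4513 0.1327 0.0153]
hnear [ 0.429  -0.0276  0.1121]
hfar [ 0.4246 -0.0944  0.1129]
rnear [0.6162 0.0891 0.2117]
rfar [0.6158 0.0313 0.1733]
fork bases z14 [ 0.43456052 -0.00735274  0.014     ] [0.45195849 0.13137546 0.014     ] [0.45000581 0.13232505 0.014     ]
plank corners low? [0.61032365 0.00495404 0.09662967] [0.62546286 0.15318593 0.21201279] [0.61231378 0.10359181 0.1477502 ]
```

The real skewer points along about +y: collar near (0.438, 0.016), grip near (0.427, -0.06), z 0.112. The rack is near (0.616, 0.06) and rises towards +y, with the low end at -y. I'll raise the arm for a wrist view to refine this.

apply_moves:
  commands:
    - [0,0,0,-0.17,-0.16,0.08,-1]
    - [0,0,0,-0.17,-0.16,0.08,-1]
    - [0,0,0,-0.17,-0.16,0.08,-1]
    - [0,0,0,-0.17,-0.16,0.08,-1]
    - [0,0,0,-0.17,-0.16,0.08,-1]
    - [0,0,0,-0.17,-0.16,0.08,-1]
    - [0,0,0,-0.17,-0.16,0.08,-1]
    - [0,0,0,-0.17,-0.16,0.08,-1]

```text
time: 1.27
tool_pos: [0.5144, -0.0806, 0.3832]
tcp_rot: [0.501, 0.498, -0.499, 0.501]
wrist_force: [0.7, -0.6, -0.5]
finger_gap: 0.0853
```

Run:
```python
from h import *
c=camera('wrist');print(c['pose'].round(4).tolist(),c['mtx'].round(1).tolist(),env.observe()['tool_pos']);cv2.imwrite('pics/w1.png',c['pixels'])
import pickle;pickle.dump(c,open('w1.pkl','wb'))
for t in ['skewer','stand','rack','rusk1']:
    for m in masks_of(c,t): print(t,round(m['conf'],2),np.round(m['position']),m['region'].sum())
```

```text
[[1.0, -0.0027, 0.004, 0.5146], [-0.0015, -0.9618, -0.2738, -0.0106], [0.0046, 0.2738, -0.9618, 0.5455], [0.0, 0.0, 0.0, 1.0]] [[388.1, 0.0, 319.8], [0.0, 388.1, 234.6], [0.0, 0.0, 1.0]] [ 0.51485841 -0.08017829  0.3812538 ]
skewer 0.62 [140. 241.] 2773
stand 0.84 [ 66. 266.] 6633
stand 0.65 [391. 186.] 86
stand 0.18 [ 45. 387.] 5029
rack 0.68 [ 46. 386.] 5104
rack 0.3 [ 64. 434.] 2011
rusk1 0.94 [ 65. 434.] 2041
rusk1 0.89 [ 35. 440.] 2399
rusk1 0.58 [  6. 453.] 884
```

View pics/w1.png

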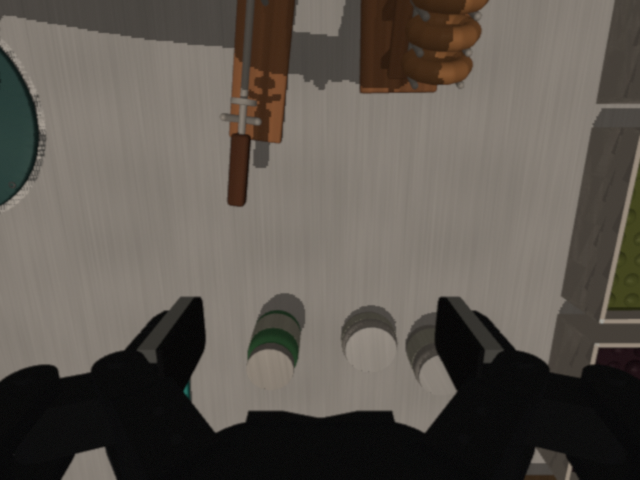

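Wrist view: the skewer handle is at about (240,170), the collar near (242,101), and the rack and rusks at the top right (440,40). The jaws lie along world x. I'll shift +y to get everything in frame.

apply_moves:
  commands:
    - [0,0,0,0,0,-0.09,-1]
    - [0,0,0,0,0,-0.09,-1]
    - [0,0,0,0,0,-0.09,-1]
    - [0,0,0,0,0,-0.09,-1]
    - [0,0,0,0,0,-0.09,-1]

```text
time: 1.93
tool_pos: [0.5152, 0.0104, 0.3801]
tcp_rot: [0.499, 0.501, -0.5, 0.5]
wrist_force: [0.3, -0.0, 0.3]
finger_gap: 0.0853
```

Run:
```python
from h import *
import pickle
c=camera('wrist');pickle.dump(c,open('w2.pkl','wb'))
cv2.imwrite('pics/w2.png',cv2.resize(c['pixels'][0:300,200:550],(700,600),interpolation=cv2.INTER_CUBIC))
print(c['pose'][:3,3],env.observe()['tool_pos'])
for t in ['rusk1','skewer']:
    for m in masks_of(c,t): print(t,round(m['conf'],2),np.round(m['position']),m['region'].sum())
```

```text
[0.51616021 0.08018682 0.54234835] [0.51522984 0.00969466 0.38017996]
rusk1 0.7 [154. 431.] 1796
rusk1 0.69 [174. 429.] 1369
rusk1 0.69 [117. 444.] 2530
rusk1 0.41 [402. 421.] 1868
skewer 0.58 [209. 248.] 2583
skewer 0.46 [129. 266.] 6607
```

View pics/w2.png

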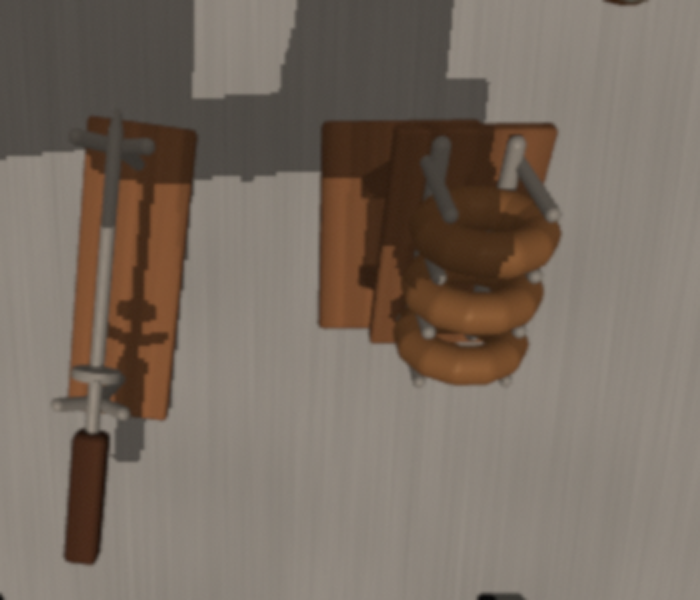

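Crop of the correct brown stand and rack: skewer tip at crop (116,110), collar (97,374), handle bottom (81,562), and the rack's four pin-tip pairs at crop (450,216)/(555,213) down to (420,382)/(507,381). Now I'll fit the poses.

```bash
cat > fit.py <<'E'
from h import *
import pickle
from scipy.optimize import least_squares
W=pickle.load(open('w2.pkl','rb'));S=camera('scene');D=camera('side')
a=lambda x,y:(S,(300+x/6.667-.5,228+y/6.667-.5)); b=lambda x,y:(D,(238+x/5.955-.5,218+y/5.955-.5))
w=lambda x,y:(W,(200+x/2-.25,y/2-.25))
c28,s28=np.cos(np.radians(28)),np.sin(np.radians(28))
def rackpt(p,s,l,n):
    f=np.array([np.cos(p[2]),np.sin(p[2]),0]);L=np.array([-f[1],f[0],0]);z=np.array([0,0,1.])
    return np.array([p[0],p[1],.19])+s*(f*c28+z*s28)+l*L+n*(-f*s28+z*c28)
def skpt(p,s,l,n):
    f=np.array([np.cos(p[2]),np.sin(p[2]),0]);L=np.array([-f[1],f[0],0])
    return np.array([p[0],p[1],.11+n])+s*f+l*L
pins=[.041,.014,-.013,-.040]
ro=[]
for s,l,r in zip(pins,[(450,214),(437,278),(430,331),(420,380)],[(554,211),(537,276),(520,331),(507,379)]):
    ro+=[((s,.02,.015),w(*l)),((s,-.02,.015),w(*r))]
for s,q in zip(pins,[(305,225),(232,232),(165,240),(100,247)]): ro.append(((s,-.02,.015),a(*q)))
ro+=[((.041,.02,.015),b(200,90)),((.041,-.02,.015),b(127,68))]
so=[((.135,0,0),w(116,112)),((-.003,0,0),w(97,376)),((-.036,0,.0),w(91,431)),((-.116,0,0),w(82,560)),((-.003,0,0),a(395,148)),((.135,0,0),a(702,294)),((-.003,0,0),b(582,293)),((.135,0,0),b(415,450))]
def fit(fn,obs,p0):
    res=lambda p:np.concatenate([proj(c,fn(p,*m))[0]-uv for m,(c,uv) in obs])
    r=least_squares(res,p0,loss='soft_l1');print(r.x.round(4),np.degrees(r.x[2]).round(2));print(res(r.x).reshape(-1,2).round(1).tolist());return r.x
for sel in [None,W]:
    f=lambda o:[q for q in o if sel is None or q[1][0] is W]
    fit(rackpt,f(ro),[.616,.06,1.57]);fit(skpt,f(so),[.436,.015,1.47])
E
python3 fit.py
```

```text
[0.6188 0.0644 1.5859] 90.86
[[0.4, 0.5], [-0.5, 1.2], [1.2, -0.7], [-0.7, -0.4], [-0.4, 0.2], [0.1, -0.4], [0.0, 0.3], [-0.3, 0.2], [-0.5, 1.8], [0.1, 1.9], [0.2, 1.8], [0.3, 1.8], [0.1, 1.2], [0.5, 0.9]]
[0.4356 0.015  1.4467] 82.89
[[0.1, -1.3], [-0.5, -0.1], [0.4, 0.9], [-0.0, 0.9], [-0.8, 0.0], [0.1, 1.0], [1.3, 0.7], [-0.3, 0.8]]
[0.6188 0.0645 1.5874] 90.95
[[0.4, 0.4], [-0.5, 1.1], [1.2, -0.8], [-0.6, -0.5], [-0.3, 0.1], [0.2, -0.6], [0.2, 0.2], [-0.2, 0.1]]
[0.4356 0.0151 1.4462] 82.86
[[0.2, -1.4], [-0.5, -0.2], [0.3, 0.8], [-0.1, 0.9]]
```

apply_moves:
  commands:
    - [7.1,0,0,0.18,-0.089,0.07,-1]
    - [7.1,0,0,0.18,-0.089,0.07,-1]
    - [7.1,0,0,0.18,-0.089,0.07,-1]
    - [7.1,0,0,0.18,-0.089,0.07,-1]
    - [7.1,0,0,0.18,-0.089,0.07,-1]
    - [7.1,0,0,0.18,-0.089,0.07,-1]
    - [7.1,0,0,0.18,-0.089,0.07,-1]
    - [7.1,0,0,0.18,-0.089,0.07,-1]

```text
time: 2.85
tool_pos: [0.4267, -0.0603, 0.2024]
tcp_rot: [0.531, 0.467, -0.53, 0.468]
wrist_force: [-0.1, -0.3, 1.7]
finger_gap: 0.0856
```

```bash
cat >> h.py <<'E'
def Rsk(yaw,pitch): # skewer axes: x fwd, z up
    return R.from_euler('ZY',[yaw,-pitch],degrees=True).as_matrix()
M=np.array([[0,0,-1.],[0,-1,0],[-1,0,0]]) # tool axes in skewer frame (cols): tx=-z, ty=-y, tz=-x
def target(o,yaw,pitch,grip=-.076,Mg=M,ext=.019):
    A=Rsk(yaw,pitch);Rt=A@Mg;return np.array(o)+A@[grip,0,0]+Rt[:,0]*ext,Rt
def delta(p,Rt,s=None):
    s=s or env.observe();R0=R.from_quat(s['tcp_rot']).as_matrix()
    print('rot',R.from_matrix(R0.T@Rt).as_rotvec(degrees=True).round(2),'shift',(R0.T@(p-s['tool_pos'])).round(4))
E
python3 - <<'E'
from h import *
print(env.observe()['tool_pos']);delta(*target((.4356,.015,.11),82.9,0))
E
```

```text
[ 0.42667007 -0.06033095  0.20238059]
rot [-0.07 -0.   -0.1 ] shift [ 1.114e-01 -7.000e-04  1.000e-04]
```

apply_moves:
  commands:
    - [0,0,0,0.04,-0.001,0,-1]
    - [0,0,0,0.08,-0.001,0,-1]
    - [0,0,0,0.111,-0.001,0,-1]
    - [0,0,0,0.111,-0.001,0,-1]
    - [0,0,0,0.111,-0.001,0,1]
    - [0,0,0,0.111,-0.001,0,1]
    - [0,0,0,0.111,-0.001,0,1]
    - [0,0,0,0.111,-0.001,0,1]

```text
time: 3.52
tool_pos: [0.4262, -0.06, 0.0922]
tcp_rot: [0.531, 0.467, -0.529, 0.469]
wrist_force: [-0.1, 0.6, -0.7]
finger_gap: 0.0385
```

apply_moves:
  commands:
    - [0,0,0,0,0,0,1]
    - [0,0,0,0,0,0,1]
    - [0,0,0,0,0,0,1]
    - [0,0,0,0,0,0,1]

```text
time: 3.85
tool_pos: [0.4253, -0.0599, 0.0903]
tcp_rot: [0.53, 0.468, -0.53, 0.468]
wrist_force: [1.1, 0.4, 3.2]
finger_gap: 0.018
```

apply_moves:
  commands:
    - [0,0,0,-0.01,0,0,1]
    - [0,0,0,-0.03,0,0,1]
    - [0,0,0,-0.06,0,0,1]
    - [0,0,0,-0.09,0,0,1]
    - [0,0,0,-0.12,0,0,1]
    - [0,0,0,-0.14,0,0,1]
    - [0,0,0,-0.14,0,0,1]
    - [0,0,0,-0.14,0,0,1]

```text
time: 4.52
tool_pos: [0.4252, -0.06, 0.2308]
tcp_rot: [0.53, 0.468, -0.53, 0.469]
wrist_force: [0.2, -0.6, -2.3]
finger_gap: 0.0175
```

Run:
```python
from h import *
s=env.observe();print(s['tool_pos'],s['finger_gap'],s['wrist_force'])
# staging: skewer on rack line, tip 25mm before the rusk1 face -> origin at s=-(27+9+25+135)
d=np.array([np.cos(np.radians(90.9))*np.cos(np.radians(28)),np.sin(np.radians(90.9))*np.cos(np.radians(28)),np.sin(np.radians(28))])
mid=np.array([.6188,.0645,.19])
for g in [-.20]:
    o=mid+d*g;p,Rt=target(o,90.9,28);print(o,p);delta(p,Rt)
im=[]
for n,box in [('scene',(150,290,310,440)),('side',(180,320,270,420))]:
    c=camera(n)
    Rt=R.from_quat(s['tcp_rot']).as_matrix();A=Rt@M.T;og=s['tool_pos']-Rt[:,0]*.019+A@[.076,0,0]
    q=proj(c,np.array([og,og+A@[.135,0,0],og+A@[-.116,0,0]]));print(n,q.round(1).tolist())
    x=c['pixels'].copy();im.append(cv2.resize(x[box[0]:box[1],box[2]-0:box[2]+140],(400,400),interpolation=cv2.INTER_CUBIC))
cv2.imwrite('pics/lift.png',np.hstack(im))
```

```text
[ 0.42516347 -0.06000939  0.230814  ] 0.017539075553475763 [ 0.22101013 -0.64145484 -2.27665437]
[ 0.62157375 -0.11206773  0.09610569] [ 0.62248766 -0.17024461  0.04364984]
rot [-7.83 27.98 -2.03] shift [0.1875 0.2092 0.0849]
scene [[363.0, 200.2], [412.4, 220.9], [325.1, 184.3]]
side [[337.1, 228.4], [306.0, 253.3], [360.4, 209.8]]
```

View pics/lift.png

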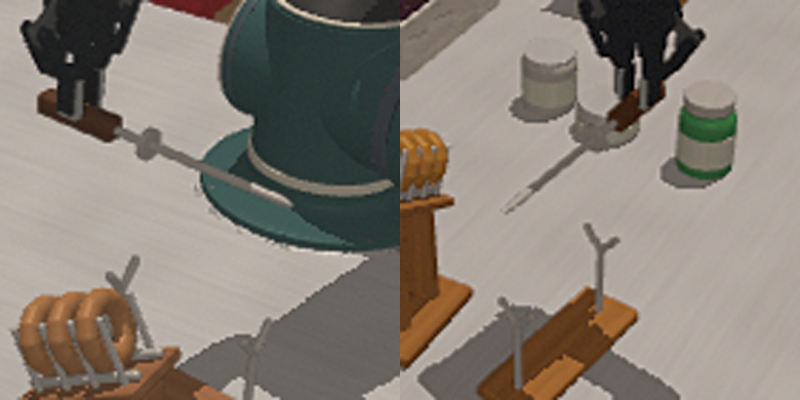

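Run:
```python
from h import *
import pickle
c=pickle.load(open('w1.pkl','rb'))
# cap/top centres seen in first wrist view
for n,uv,z in [('jar_a',(271,364),.105),('tin_a',(371,343),.045),('tin_b',(436,370),.08)]: print(n,onz(c,uv,z).round(3))
for n in ['scene','side']:
    k=camera(n)
    for t in ['jar_a','tin_a']:
        for m in masks_of(k,t):
            if m['conf']>.3: print(n,t,round(m['conf'],2),np.round(m['position']),onz(k,m['position'][::-1],.04).round(3))
```

```text
jar_a [ 0.453 -0.311  0.105]
tin_a [ 0.591 -0.318  0.045]
tin_b [ 0.677 -0.339  0.08 ]
scene jar_a 0.8 [396. 383.] [0.744 0.256 0.04 ]
scene jar_a 0.61 [231. 249.] [ 0.443 -0.338  0.04 ]
scene tin_a 0.94 [260. 215.] [ 0.602 -0.316  0.04 ]
scene tin_a 0.69 [273. 181.] [ 0.693 -0.345  0.04 ]
side jar_a 0.66 [297. 196.] [0.764 0.256 0.04 ]
side jar_a 0.61 [228. 382.] [ 0.436 -0.331  0.04 ]
side tin_a 0.78 [204. 320.] [ 0.705 -0.362  0.04 ]
side tin_a 0.58 [217. 336.] [ 0.609 -0.311  0.04 ]
```

apply_moves:
  commands:
    - [0,0,0,0,0,0.04,1]
    - [0,7,0,0,0,0.08,1]
    - [-2,14,0,0.01,0.03,0.085,1]
    - [-4,20,-1,0.02,0.06,0.085,1]
    - [-6,26,-2,0.03,0.1,0.085,1]
    - [-7.8,28,-2,0.05,0.14,0.085,1]
    - [-7.8,28,-2,0.067,0.18,0.085,1]
    - [-7.8,28,-2,0.067,0.209,0.085,1]

```text
time: 5.58
tool_pos: [0.6197, -0.1708, 0.159]
tcp_rot: [0.602, 0.612, -0.362, 0.364]
wrist_force: [-0.6, -0.7, -1.2]
finger_gap: 0.018
```

apply_moves:
  commands:
    - [0,0,0,0,0,0,1]
    - [0,0,0,0,0,0,1]
    - [0,0,0,0,0,0,1]

```text
time: 5.83
tool_pos: [0.6189, -0.1696, 0.1628]
tcp_rot: [0.601, 0.611, -0.362, 0.366]
wrist_force: [0.6, -0.6, -0.8]
finger_gap: 0.0178
```

```bash
cat >> h.py <<'E'
d28=np.array([np.cos(np.radians(90.9))*np.cos(np.radians(28)),np.sin(np.radians(90.9))*np.cos(np.radians(28)),np.sin(np.radians(28))])
mid=np.array([.6188,.0645,.19])
E
python3 - <<'E'
from h import *
s=env.observe();print(s['tool_pos'],s['finger_gap'])
delta(*target(mid+d28*-.20,90.9,28))
E
```

```text
[ 0.61889812 -0.16963249  0.16282325] 0.01782970029711557
rot [-0.05 -0.07  0.08] shift [0.1048 0.0038 0.0567]
```

apply_moves:
  commands:
    - [0,0,0,0.02,0.004,0.057,1]
    - [0,0,0,0.05,0.004,0.057,1]
    - [0,0,0,0.08,0.004,0.057,1]
    - [0,0,0,0.105,0.004,0.057,1]
    - [0,0,0,0.105,0.004,0.057,1]
    - [0,0,0,0.105,0.004,0.057,1]
    - [0,0,0,0.105,0.004,0.057,1]

```text
time: 6.42
tool_pos: [0.6235, -0.1713, 0.0464]
tcp_rot: [0.602, 0.61, -0.361, 0.368]
wrist_force: [-0.1, -0.4, -0.5]
finger_gap: 0.0177
```

Run:
```python
from h import *
s=env.observe();print(s['tool_pos'])
delta(*target(mid+d28*-.20,90.9,28))
im=[]
Rt=R.from_quat(s['tcp_rot']).as_matrix();A=Rt@M.T;og=s['tool_pos']-Rt[:,0]*.019+A@[.076,0,0]
print('tip',og+A@[.135,0,0])
for n,r0,c0 in [('scene',230,290),('wrist',60,250)]:
    c=camera(n);q=proj(c,np.array([og,og+A@[.135,0,0],mid,mid-.027*d28]));print(n,q.round(1).tolist())
    k=100 if n=='scene' else 200
    im.append(cv2.resize(c['pixels'][r0:r0+k,c0:c0+k],(400,400),interpolation=cv2.INTER_CUBIC))
cv2.imwrite('pics/stage.png',np.hstack(im))
```

```text
[ 0.62347019 -0.1712964   0.04641862]
rot [ 0.02  0.04 -0.12] shift [ 0.0029 -0.001   0.0004]
tip [0.62055505 0.00615215 0.1621144 ]
scene [[270.6, 272.6], [313.4, 268.0], [337.0, 266.5], [327.2, 267.5]]
wrist [[316.6, 104.4], [315.4, -452.9], [310.8, -866.5], [311.5, -667.2]]
```

View pics/stage.png

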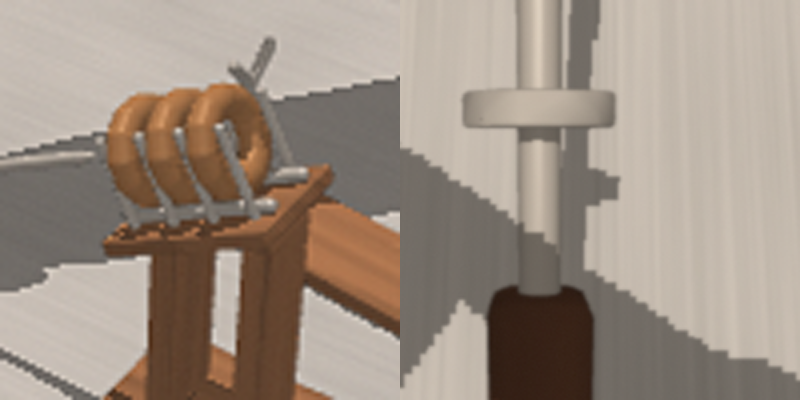

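apply_moves:
  commands:
    - [0,0,0,0.003,-0.001,0,1]
    - [0,0,0,0.003,-0.001,-0.01,1]
    - [0,0,0,0.003,-0.001,-0.02,1]
    - [0,0,0,0.003,-0.001,-0.03,1]
    - [0,0,0,0.003,-0.001,-0.04,1]
    - [0,0,0,0.003,-0.001,-0.05,1]
    - [0,0,0,0.003,-0.001,-0.05,1]

```text
time: 7.1
tool_pos: [0.6218, -0.1233, 0.0662]
tcp_rot: [0.601, 0.611, -0.361, 0.367]
wrist_force: [0.7, -0.4, -2.0]
finger_gap: 0.0176
```

Run:
```python
from h import *
s=env.observe();print(s['wrist_force'],s['finger_gap'])
delta(*target(mid+d28*-.055,90.9,28))
```

```text
[ 0.74797742 -0.36787971 -1.95801346] 0.017634572447315627
rot [ 0.06 -0.04 -0.01] shift [-0.0021  0.0001 -0.093 ]
```

apply_moves:
  commands:
    - [0,0,0,-0.001,0,-0.012,1]
    - [0,0,0,-0.001,0,-0.024,1]
    - [0,0,0,-0.001,0,-0.036,1]
    - [0,0,0,-0.001,0,-0.048,1]
    - [0,0,0,-0.001,0,-0.06,1]
    - [0,0,0,-0.001,0,-0.072,1]
    - [0,0,0,-0.001,0,-0.083,1]
    - [0,0,0,-0.001,0,-0.093,1]

```text
time: 7.77
tool_pos: [0.6202, -0.0423, 0.1099]
tcp_rot: [0.601, 0.611, -0.361, 0.367]
wrist_force: [0.4, -0.2, -1.9]
finger_gap: 0.0176
```

apply_moves:
  commands:
    - [0,0,0,0,0,0,1]
    - [0,0,0,0,0,0,1]
    - [0,0,0,0,0,0,1]

```text
time: 8.02
tool_pos: [0.6201, -0.0437, 0.1089]
tcp_rot: [0.601, 0.611, -0.362, 0.366]
wrist_force: [-0.6, -1.5, -1.5]
finger_gap: 0.0178
```

Run:
```python
from h import *
s=env.observe();print(s['wrist_force'],s['finger_gap'])
delta(*target(mid+d28*-.055,90.9,28))
im=[]
Rt=R.from_quat(s['tcp_rot']).as_matrix();A=Rt@M.T;og=s['tool_pos']-Rt[:,0]*.019+A@[.076,0,0]
for n,r0,c0 in [('scene',220,290),('side',200,215)]:
    c=camera(n);q=proj(c,np.array([og,og+A@[.135,0,0],mid]));print(n,q.round(1).tolist())
    im.append(cv2.resize(c['pixels'][r0:r0+100,c0:c0+100],(400,400),interpolation=cv2.INTER_CUBIC))
cv2.imwrite('pics/ins.png',np.hstack(im))
```

```text
[-0.63377901 -1.52145741 -1.46219   ] 0.017839944044894206
rot [-0.05 -0.04  0.04] shift [-0.0018  0.0004 -0.0026]
scene [[316.9, 269.3], [367.2, 264.0], [337.0, 266.5]]
side [[282.0, 235.0], [256.8, 238.6], [271.9, 235.8]]
```

View pics/ins.png

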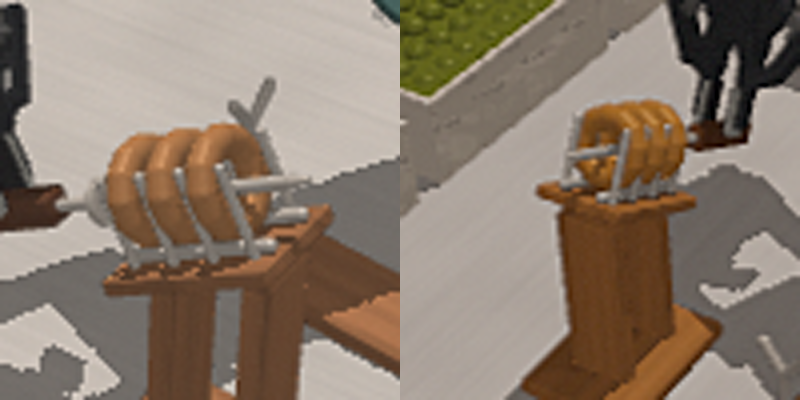

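The skewer is through all three rusks: the tip shows at scene (367,264) and side (257,239), and the forces are small. Next I'll lift square to the slope.

apply_moves:
  commands:
    - [0,0,0,-0.004,0,0,1]
    - [0,0,0,-0.01,0,0,1]
    - [0,0,0,-0.016,0,0,1]
    - [0,0,0,-0.024,0,0,1]
    - [0,0,0,-0.034,0,0,1]
    - [0,0,0,-0.044,0,0,1]
    - [0,0,0,-0.054,0,0,1]
    - [0,0,0,-0.064,0,0,1]

```text
time: 8.78
tool_pos: [0.6208, -0.0742, 0.167]
tcp_rot: [0.602, 0.611, -0.361, 0.367]
wrist_force: [-0.1, -0.3, -2.7]
finger_gap: 0.0178
```

apply_moves:
  commands:
    - [0,0,0,-0.012,0,0,1]
    - [0,0,0,-0.025,0,0,1]
    - [0,0,0,-0.038,0,0,1]
    - [0,0,0,-0.051,0,0,1]
    - [0,0,0,-0.064,0,0,1]
    - [0,0,0,-0.075,0,0,1]
    - [0,0,0,-0.08,0,0,1]
    - [0,0,0,-0.08,0,0,1]

```text
time: 9.45
tool_pos: [0.6216, -0.1119, 0.2375]
tcp_rot: [0.602, 0.611, -0.361, 0.367]
wrist_force: [0.2, -1.1, -3.0]
finger_gap: 0.0175
```

apply_moves:
  commands:
    - [0,0,0,0,0,0,1]
    - [0,0,0,0,0,0,1]
    - [0,0,0,0,0,0,1]
    - [0,0,0,0,0,0,1]

```text
time: 9.78
tool_pos: [0.6212, -0.1109, 0.2358]
tcp_rot: [0.601, 0.611, -0.361, 0.366]
wrist_force: [-0.1, -0.5, -2.4]
finger_gap: 0.0177
```

Run:
```python
from h import *
s=env.observe();print(s['tool_pos'],s['wrist_force'],s['finger_gap'])
im=[]
Rt=R.from_quat(s['tcp_rot']).as_matrix();A=Rt@M.T;og=s['tool_pos']-Rt[:,0]*.019+A@[.076,0,0]
print('origin',og,'tip',og+A@[.135,0,0])
for n,r0,c0 in [('scene',170,270),('side',165,215)]:
    c=camera(n);q=proj(c,np.array([og,og+A@[.135,0,0]]));print(n,q.round(1).tolist())
    im.append(cv2.resize(c['pixels'][r0:r0+133,c0:c0+133],(400,400),interpolation=cv2.INTER_CUBIC))
cv2.imwrite('pics/up.png',np.hstack(im))
# home raised 60 mm, via steps
delta(*target((.4356,.015,.20),82.9,3))
```

```text
[ 0.6211745  -0.1108759   0.23575637] [-0.13800502 -0.50816664 -2.41386764] 0.017711429650847616
origin [ 0.62035569 -0.05275982  0.28828114] tip [0.61860646 0.06635002 0.35180109]
scene [[291.1, 209.4], [341.1, 198.6]]
side [[292.2, 188.0], [267.4, 186.8]]
rot [  7.73 -25.02   2.22] shift [ 0.0779 -0.194  -0.0204]
```

View pics/up.png

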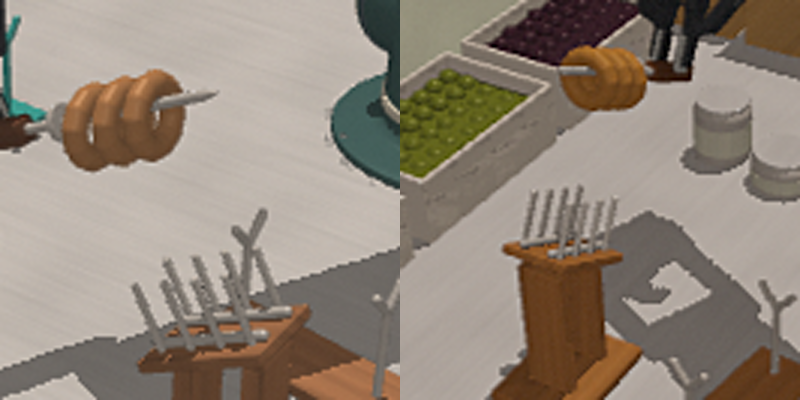

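All three rusks are on the skewer and clear of the rack. The tip is about 2 px lower than predicted, so the skewer has sagged roughly 2°. I'll move it over the stand with the tip still slightly up.

apply_moves:
  commands:
    - [0,0,0,0,-0.015,0,1]
    - [0,0,0,0,-0.04,0,1]
    - [1,-3,0,0,-0.065,0,1]
    - [2,-6,0,0,-0.09,0,1]
    - [3,-10,1,0,-0.115,0,1]
    - [4,-13,1,0,-0.14,0,1]
    - [6,-17,2,0,-0.165,0,1]
    - [7.7,-20,2,0,-0.185,0,1]

```text
time: 10.55
tool_pos: [0.4347, -0.114, 0.2368]
tcp_rot: [0.563, 0.5, -0.495, 0.433]
wrist_force: [-1.0, 0.9, -1.9]
finger_gap: 0.0177
```

Run:
```python
from h import *
s=env.observe();print(s['tool_pos'],s['wrist_force'],s['finger_gap'])
delta(*target((.4356,.015,.19),82.9,5))
```

```text
[ 0.43471774 -0.11399764  0.23682416] [-0.98495642  0.87696095 -1.91727722] 0.017716997659585218
rot [-0.1  -2.77  0.42] shift [ 0.0791 -0.0146 -0.0437]
```

apply_moves:
  commands:
    - [0,-1,0,0.01,-0.007,-0.01,1]
    - [0,-2,0,0.025,-0.014,-0.02,1]
    - [0,-2.8,0.4,0.04,-0.014,-0.03,1]
    - [0,-2.8,0.4,0.055,-0.014,-0.04,1]
    - [0,-2.8,0.4,0.07,-0.014,-0.044,1]
    - [0,-2.8,0.4,0.079,-0.014,-0.044,1]
    - [0,-2.8,0.4,0.079,-0.014,-0.044,1]
    - [0,-2.8,0.4,0.079,-0.014,-0.044,1]

```text
time: 11.22
tool_pos: [0.4284, -0.0584, 0.1644]
tcp_rot: [0.553, 0.49, -0.506, 0.446]
wrist_force: [0.0, -0.2, -1.7]
finger_gap: 0.0179
```

Run:
```python
from h import *
s=env.observe();print(s['tool_pos'],s['wrist_force'],s['finger_gap'])
im=[]
Rt=R.from_quat(s['tcp_rot']).as_matrix();A=Rt@M.T;og=s['tool_pos']-Rt[:,0]*.019+A@[.076,0,0]
print('origin',og,'tip',og+A@[.135,0,0])
for n,r0,c0 in [('scene',190,310),('side',190,270)]:
    c=camera(n);q=proj(c,np.array([og,og+A@[.135,0,0]]));print(n,q.round(1).tolist(),((q-[c0,r0])*400/120+([400,0] if n=='side' else [0,0])).round().tolist())
    im.append(cv2.resize(c['pixels'][r0:r0+120,c0:c0+120],(400,400),interpolation=cv2.INTER_CUBIC))
cv2.imwrite('pics/over.png',np.hstack(im))
delta(*target((.4356,.015,.112),82.9,2))
```

```text
[ 0.42838425 -0.05841679  0.16435842] [ 0.02641845 -0.23527224 -1.65346207] 0.0178602667639512
origin [0.43758012 0.01498257 0.19014543] tip [0.45419028 0.14840074 0.20233942]
scene [[360.6, 222.7], [408.9, 239.6]] [[169.0, 109.0], [330.0, 165.0]]
side [[335.8, 245.6], [305.6, 267.2]] [[619.0, 185.0], [519.0, 257.0]]
rot [-0.01 -3.17  0.09] shift [ 0.0744 -0.0022  0.0081]
```

View pics/over.png

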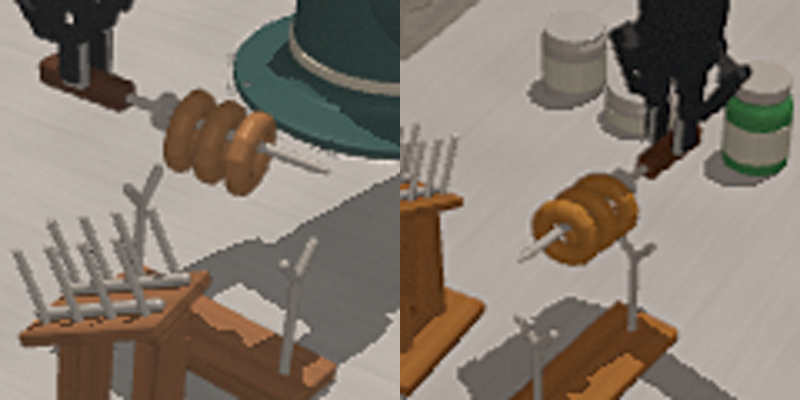

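apply_moves:
  commands:
    - [0,-1,0,0.01,-0.002,0.002,1]
    - [0,-2,0,0.022,-0.002,0.005,1]
    - [0,-3.2,0,0.034,-0.002,0.008,1]
    - [0,-3.2,0,0.046,-0.002,0.008,1]
    - [0,-3.2,0,0.056,-0.002,0.008,1]
    - [0,-3.2,0,0.064,-0.002,0.008,1]
    - [0,-3.2,0,0.07,-0.002,0.008,1]
    - [0,-3.2,0,0.07,-0.002,0.008,1]

```text
time: 11.98
tool_pos: [0.4256, -0.0592, 0.0926]
tcp_rot: [0.538, 0.477, -0.522, 0.459]
wrist_force: [0.4, 0.6, -1.9]
finger_gap: 0.0178
```

Run:
```python
from h import *
s=env.observe();print(s['wrist_force'],s['ft_torque'])
for z in (.112,.110): delta(*target((.4356,.015,z),82.9,2))
for n,r0,c0 in [('scene',210,310),('side',200,270)]:
    c=camera(n)
    cv2.imwrite('pics/o_%s.png'%n,cv2.resize(c['pixels'][r0:r0+120,c0:c0+120],(400,400),interpolation=cv2.INTER_CUBIC))
cv2.imwrite('pics/seat.png',np.hstack([cv2.imread('pics/o_scene.png'),cv2.imread('pics/o_side.png')]))
```

```text
[ 0.38683931  0.58879764 -1.90372539] [-0.30168926  0.05092942 -0.00799728]
rot [0.02 0.   0.23] shift [0.0022 0.0007 0.0005]
rot [0.02 0.   0.23] shift [0.0042 0.0007 0.0006]
```

View pics/seat.png

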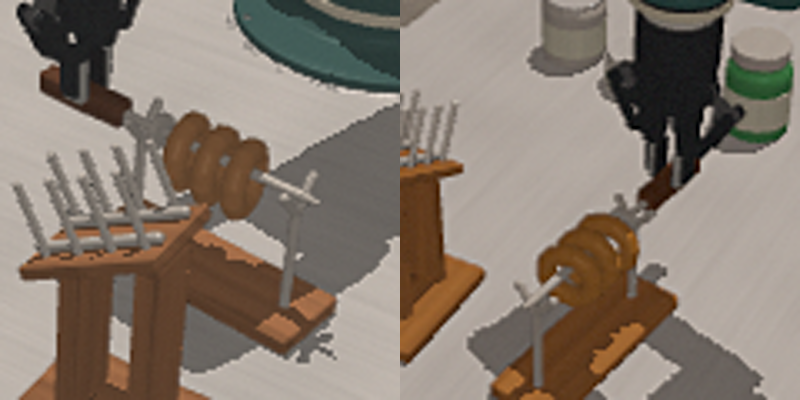

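The rod is in the tip fork (scene crop 300,200) and the neck is in its own fork, with three rusks between. I'll lower the last few millimetres.

apply_moves:
  commands:
    - [0,0,0,0.002,0,0,1]
    - [0,0,0,0.003,0,0,1]
    - [0,0,0,0.004,0,0,1]
    - [0,0,0,0.004,0,0,1]
    - [0,0,0,0.004,0,0,1]

```text
time: 12.5
tool_pos: [0.4262, -0.0594, 0.0904]
tcp_rot: [0.539, 0.477, -0.521, 0.46]
wrist_force: [-1.6, -0.2, 2.1]
finger_gap: 0.0177
```

Run:
```python
from h import *
s=env.observe();print(s['wrist_force'],s['ft_torque'])
delta(*target((.4356,.015,.110),82.9,2))
```

```text
[-1.59847105 -0.24187599  2.1212424 ] [-0.01759693  0.33237981  0.10892945]
rot [0.02 0.02 0.11] shift [0.002  0.0001 0.0004]
```

apply_moves:
  commands:
    - [0,0,0,0,0,0,0.5]
    - [0,0,0,0,0,0,0]
    - [0,0,0,0,0,0,-0.5]
    - [0,0,0,0,0,0,-1]
    - [0,0,0,0,0,0,-1]
    - [0,0,0,0,0,0,-1]
    - [0,0,0,0,0,0,-1]
    - [0,0,0,0,0,0,-1]

```text
time: 13.17
tool_pos: [0.4261, -0.0593, 0.0901]
tcp_rot: [0.538, 0.477, -0.521, 0.459]
wrist_force: [0.4, 0.4, -0.0]
finger_gap: 0.0854
```

apply_moves:
  commands:
    - [0,0,0,-0.01,0,0,-1]
    - [0,0,0,-0.03,0,0,-1]
    - [0,0,0,-0.06,0,0,-1]
    - [0,0,0,-0.09,0,0,-1]
    - [0,0,0,-0.12,0,0,-1]
    - [0,0,0,-0.15,0,0,-1]
    - [0,0,0,-0.17,0,0,-1]
    - [0,0,0,-0.17,0,0,-1]

```text
time: 13.83
tool_pos: [0.4266, -0.0655, 0.2653]
tcp_rot: [0.54, 0.475, -0.52, 0.461]
wrist_force: [-0.6, 0.5, 0.8]
finger_gap: 0.0858
```

Run:
```python
from h import *
s=env.observe();print(s['tool_pos'],s['finger_gap'],s['wrist_force'])
f=np.array([np.cos(np.radians(82.9)),np.sin(np.radians(82.9)),0]);o=np.array([.4356,.015,.11])
for n in ['scene','side']:
    c=camera(n);cv2.imwrite(f'pics/end_{n}.png',c['pixels'])
    k0=cv2.imread(f'pics/{n}0.png')
    print(n,'home collar,tip,handle mid:',proj(c,np.array([o,o+.135*f,o-.076*f])).round(1).tolist(),'home rusk centres',[proj(c,o+x*f-[0,0,.008])[0].round().tolist() for x in (.01,.04,.07)])
    for t in ['skewer','rusk1']:
        for m in masks_of(c,t): print(t,round(m['conf'],2),np.round(m['position'][::-1]))
    # dark-brown handle centroid before and after
    for tag,im in (('before',k0),('now',c['pixels'])):
        x,y=proj(c,o-.076*f)[0].astype(int);p=im[y-15:y+16,x-20:x+21].astype(int)
        q=(p[...,2]-p[...,0]>18)&(p.sum(2)<260);yy,xx=np.nonzero(q);print(tag,'handle',q.sum(),(xx.mean()+x-20).round(1),(yy.mean()+y-15).round(1))
    x,y=proj(c,o+.135*f)[0].astype(int)
    A=k0[y-8:y+9,x-8:x+9];B=c['pixels'][y-30:y+31,x-30:x+31]
    _,v,_,l=cv2.minMaxLoc(cv2.matchTemplate(B,A,cv2.TM_CCOEFF_NORMED));print('tip patch match',round(v,2),np.array(l)-22)
```

```text
[ 0.42661465 -0.06550563  0.26530899] 0.08576172836845884 [-0.57654553  0.50669853  0.78892836]
scene home collar,tip,handle mid: [[358.9, 250.2], [404.9, 272.6], [335.2, 238.7]] home rusk centres [[362.0, 254.0], [372.0, 259.0], [382.0, 264.0]]
skewer 0.82 [341. 244.]
skewer 0.21 [346. 317.]
rusk1 0.78 [372. 260.]
rusk1 0.73 [383. 269.]
rusk1 0.55 [368. 254.]
rusk1 0.46 [340. 242.]
before handle 261 334.9 238.9
now handle 252 334.8 238.4
tip patch match 0.52 [-13  -7]
side home collar,tip,handle mid: [[335.9, 267.9], [306.9, 293.9], [350.5, 254.8]] home rusk centres [[334.0, 272.0], [328.0, 277.0], [321.0, 283.0]]
skewer 0.61 [381. 227.]
skewer 0.48 [345. 257.]
rusk1 0.71 [323. 285.]
rusk1 0.67 [215. 359.]
rusk1 0.65 [331. 276.]
before handle 150 350.8 254.2
now handle 182 347.7 256.5
tip patch match 0.55 [  4 -13]
```

Run:
```python
from h import *
f=np.array([np.cos(np.radians(82.9)),np.sin(np.radians(82.9)),0]);o=np.array([.4356,.015,.11])
g=lambda im:cv2.Laplacian(cv2.GaussianBlur(cv2.cvtColor(im,cv2.COLOR_BGR2GRAY),(3,3),0),cv2.CV_32F)
for n in ['scene','side']:
    c=camera(n);k0=cv2.imread(f'pics/{n}0.png')
    for nm,s,h in (('tip',.132,6),('neck',-.02,6),('handle end',-.11,8)):
        x,y=proj(c,o+s*f)[0].round().astype(int);r=h+7
        _,v,_,l=cv2.minMaxLoc(cv2.matchTemplate(g(c['pixels'])[y-r:y+r+1,x-r:x+r+1],g(k0)[y-h:y+h+1,x-h:x+h+1],cv2.TM_CCOEFF_NORMED))
        print(n,nm,round(v,2),np.array(l)-7)
```

```text
scene tip 0.33 [ 7 -6]
scene neck 0.58 [0 0]
scene handle end 0.99 [0 0]
side tip 0.31 [3 5]
side neck 0.58 [0 0]
side handle end 0.99 [0 0]
```

```bash
python3 -c "
from workcell import order
print(order.sign_off())"
```

```text
the job is handed in; nothing more can be done
None
```

I took the skewer from the brown stand, ran it through all three rusks in the rack and lifted them off together. I then laid the loaded skewer back in both forks, let go, raised the arm clear and handed the job in. The turquoise stand was left alone. I used about 14 of the 56 seconds, and the wrist force readings stayed around 3 N or less.

**What agreed:** After release, the end of the handle matched its starting picture with zero pixel shift in both the scene and side views (match score 0.99). The scene view found three rusks between the forks. The gripper was fully open and about 170 mm above the handle.

**What was weak or disagreed:**
- **Tip:** matching the tip against the starting pictures failed (scores 0.31–0.55), I think because the shadows had changed. That the tip is seated rests on the last picture before release, the contact forces while lowering and the unchanged handle.
- **Neck:** the match here was at zero shift but only moderate (0.58), probably because the rusks now hang beside it.
- **Handle, side view:** a rough colour check put the handle about 3 px off, which disagrees with the better match above.
- **Rusks, side view:** only two of the three were found there.
- **Bystanders:** I did not measure them again at the end.
- **Pictures:** I had used all 12 views, so the final state was checked by numbers only.

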